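Unstack the mending kit

TASK

The mending kit has been carried in as one pile; take it apart from the top down and lay it out. First stand each thread reel in the middle of the coaster of its own colour, then put each button tin in the middle of the coaster of its colour, and last lay the white case squarely in the middle of the cork mat, its long side along the mat's. Keep the reels and tins upright all the way and set things down gently rather than dropping them.

Things in the scene. Friction and masses are not known exactly. Their poses are not given: they have to be found in the camera images.
- red_reel: reel of sewing thread with light wooden flanges, wound with red thread and with a 24 mm round label of the same colour on its top; upright cylinder 28 mm diameter, 39 mm high, 0.03 kg. At the start it stands in the middle of the top of one of the two tins (either one). Origin: centre of its underside; z up along its axis.
- blue_reel: reel of sewing thread with light wooden flanges, wound with blue thread and with a 24 mm round label of the same colour on its top; upright cylinder 28 mm diameter, 39 mm high, 0.03 kg. At the start it stands in the middle of the top of one of the two tins (either one). Origin: centre of its underside; z up along its axis.
- yellow_tin: round closed enamelled button tin, plain yellow all over with a fine steel band; flat-topped cylinder 54 mm diameter, 22 mm high, 0.07 kg. At the start it stands on the flat white case, 45 mm from the case's middle towards one of its ends (either end), with a reel on top. Origin: centre of its underside; z up.
- green_tin: round closed enamelled button tin, plain green all over with a fine steel band; flat-topped cylinder 54 mm diameter, 22 mm high, 0.07 kg. At the start it stands on the flat white case, 45 mm from the case's middle towards one of its ends (either end), with a reel on top. Origin: centre of its underside; z up.
- case: flat closed white sewing case, a box 62 mm (its x) by 170 mm (its y, long) by 24 mm high with a small steel clasp on one long side, 0.16 kg; bottom of the stack: it lies on the worktop, left or right of the middle, and carries the two tins side by side. Origin: centre of its underside; z up.
- red_coaster: flat round plain red coaster, 80 mm diameter, 4 mm thick, fixed to the worktop in one of four places in a rough row beyond the stack. Origin: centre of its underside, at worktop height; z up.
- blue_coaster: flat round plain blue coaster, 80 mm diameter, 4 mm thick, fixed to the worktop in one of four places in a rough row beyond the stack. Origin: centre of its underside, at worktop height; z up.
- yellow_coaster: flat round plain yellow coaster, 80 mm diameter, 4 mm thick, fixed to the worktop in one of four places in a rough row beyond the stack. Origin: centre of its underside, at worktop height; z up.
- green_coaster: flat round plain green coaster, 80 mm diameter, 4 mm thick, fixed to the worktop in one of four places in a rough row beyond the stack. Origin: centre of its underside, at worktop height; z up.
- cork_mat: oblong brown cork mat, 90 mm (its x) by 200 mm (its y, long), 4 mm thick, fixed to the worktop on the other side of the middle from the stack. Origin: centre of its underside, at worktop height; z up.

How it is judged:
On the way, in this order (a step that is already met when the one before it is completed fails the run):
1. both reels stand on the coasters of their colours (horizontal distance between red_reel and red_coaster below 0.015 m and z of red_reel in the frame of red_coaster below 0.009 m and angle between each of red_reel, blue_reel's own z axis and vertical below 0.15 rad and linear speed of each of red_reel, blue_reel below 0.02 m/s and contact force between the fingers and red_reel below 0.05 N and horizontal distance between blue_reel and blue_coaster below 0.015 m and z of blue_reel in the frame of blue_coaster below 0.009 m and contact force between the fingers and blue_reel below 0.05 N), for 0.2 s.
2. both tins stand on the coasters of their colours (horizontal distance between yellow_tin and yellow_coaster below 0.015 m and z of yellow_tin in the frame of yellow_coaster below 0.009 m and angle between each of yellow_tin, green_tin's own z axis and vertical below 0.15 rad and linear speed of each of yellow_tin, green_tin below 0.02 m/s and contact force between the fingers and yellow_tin below 0.05 N and horizontal distance between green_tin and green_coaster below 0.015 m and z of green_tin in the frame of green_coaster below 0.009 m and contact force between the fingers and green_tin below 0.05 N), for 0.2 s.
3. the case lies squarely on the cork mat (horizontal distance between case and cork_mat below 0.015 m and z of case in the frame of cork_mat below 0.009 m and angle between case's own z axis and vertical below 0.1 rad and angle between the y axis of case and the y axis of cork_mat, either way round below 0.17 rad and contact force between the fingers and case below 0.05 N and linear speed of case below 0.02 m/s), for 0.2 s.
At the end, for the whole second after the job is handed in: Each reel and each tin stands upright (within 0.15 rad) directly on the coaster of its own colour, its centre within 15 mm of the coaster's; the case lies flat on the cork mat, centre within 15 mm, long axes within 0.17 rad (either way round); all released and at rest (horizontal distance between red_reel and red_coaster below 0.015 m and z of red_reel in the frame of red_coaster below 0.009 m and angle between each of red_reel, blue_reel, yellow_tin, green_tin's own z axis and vertical below 0.15 rad and horizontal distance between blue_reel and blue_coaster below 0.015 m and z of blue_reel in the frame of blue_coaster below 0.009 m and horizontal distance between yellow_tin and yellow_coaster below 0.015 m and z of yellow_tin in the frame of yellow_coaster below 0.009 m and horizontal distance between green_tin and green_coaster below 0.015 m and z of green_tin in the frame of green_coaster below 0.009 m and horizontal distance between case and cork_mat below 0.015 m and z of case in the frame of cork_mat below 0.009 m and angle between case's own z axis and vertical below 0.1 rad and angle between the y axis of case and the y axis of cork_mat, either way round below 0.17 rad and linear speed of each of red_reel, blue_reel, yellow_tin, green_tin, case below 0.02 m/s); the robot touches nothing.
It fails at once if a reel or tin is tipped over (more than 0.8 rad from upright) (angle between any of red_reel, blue_reel, yellow_tin, green_tin's own z axis and vertical above 0.8 rad).
It fails at once if a thing is dropped (falls at more than 0.6 m/s, out of the fingers) ((linear speed of red_reel above 0.6 m/s and contact force between the fingers and red_reel below 0.05 N) or (linear speed of blue_reel above 0.6 m/s and contact force between the fingers and blue_reel below 0.05 N) or (linear speed of yellow_tin above 0.6 m/s and contact force between the fingers and yellow_tin below 0.05 N) or (linear speed of green_tin above 0.6 m/s and contact force between the fingers and green_tin below 0.05 N) or (linear speed of case above 0.6 m/s and contact force between the fingers and case below 0.05 N)).
It also fails if it takes over 136 s, if anything falls off the work surface, if the arm or the gripper's body presses on something with over 40 N, if the wrist force passes 120 N, or if a joint passes its speed limit or range.

ROBOT

A 6-joint arm with a two-finger parallel gripper is mounted at the origin on a cart in front of the work surface, level with it; the furniture and walls round the work are solid. World frame = base frame: x ahead of the robot, y to its left, z up, the work surface at z = 0. Lengths are in m, angles in rad, forces in N, time in s.
With the tool pointing down it reaches from about 0.35 to 0.85 m from the base axis. Payload 8.1 kg.
Tool frame: the origin (TCP) lies midway between the tips of the shut fingers; the grasp point (between the pads) lies 19 mm behind it (robot.tcp_to_grasp is the distance from the TCP to the grasp point, in m); x points along the fingers, y is the direction in which the jaws open and shut, and the axes are right-handed (so a half turn about x gives the same grasp; the last joint's range is limited). The gripper opens to 93 mm and grips with 3 to 60 N. Pads are 15 mm wide; open, the fingers measure 128 mm over their backs; the gripper's body (75 mm by 188 mm) begins 65 mm behind the grasp point.
Start: joints at [-1.409, 0.13, 1.488, -0, 1.523, -0.085], TCP at [0.147, -0.582, 0.219] pointing down, gripper open.
Joint ranges: [-2.96, 2.96], [-0.89, 2.26], [0.02, 2.5], [-1.34, 4.48], [0, 2.73], [-2.66, 2.66]. Speed limits (rad/s): [2.39, 2.39, 2.79, 3.14, 3.14, 3.14].

INTERFACE

Orientations are given as a rotation vector (axis times angle).
In Python, from plant import robot gives the robot as it stands.
- The arm moves only by the tool play_rows, never from a script. Its argument "plan" is a list of rows, each an object with "slide": the shift along the world's x, y, z as a fraction of full scale, a list of three; "roll": the turn about the world's z as a fraction of full scale; "fingers": the gripper command: -1 is shut, 1 is fully open, values between are in proportion. A call has 1 to 20 rows; each row shifts and turns the commanded pose from where the row before left it; what a row does not reach is not made up. Full scale, the value 1, is 30 mm for a shift and 8 degrees for a turn. A row lasts 1/8 s, in which the tool goes at most 62.5 mm and 10.7 degrees, less where a joint would pass 70% of its speed; a pose out of reach is approached as far as the arm can. A call with a number of a shift or a turn outside -1 to 1 is refused whole. A call with a gripper value outside its range is refused whole. The fingers move at their own pace and stop on an object; "squeeze" is the grip in N (left out, the last holds). Time passes only in rows, so rows that do not move let the fingers close. It gives the time, the measured TCP pose, the force and the opening at its end, in the units of the state.
- robot.read_state(): the state, without advancing time (a new reading comes with each control period).
- robot.read_camera(name): name is "scene" or "top" or "wrist"; returns the picture (400x640x3 uint8, red, green, blue); there is no depth.
- robot.get_calibration(name): a dict with "fx", "fy", "cx", "cy" (pixels), "R" (3x3) and "t" (3): a world point X has camera coordinates R X + t; the wrist camera has in their place "T_tool_cam" (4x4, takes a point from camera to tool coordinates, whose origin is the TCP and whose axes are the tool frame's). Camera axes: x right, y down, z forward; pixel columns grow to the right and rows downward; lengths in m; the calibration is good to about 2 mm. A picture is of the moment at which its call begins: read the wrist's pose just before it. get_calibration takes no time and is no camera call.
- robot.close_job(): hands the job in, once; it reports no verdict.
Trained networks look in the newest picture that a camera, given by its name, has taken for a name from the list of things; names that differ only in an ending like _2 or _b are one class to them, and where a whole thing is asked for, a point or a joint stands for the part that bears it (a point fixed in the world has none). Each returns a list of dicts, best first, with "p" (0 to 1); they miss things now and then, are a little off and sometimes report something else, mostly with a low value. They report only what shows in the picture. A call takes as long as a camera call.
- robot.boxes_of(camera, target): "extent" ([centre column, centre row, width, height] in pixels, round what is visible of it).
- robot.regions_of(camera, target): "region" (400x640 bool, what is visible of it) and "extent" ([centre column, centre row, width, height] in pixels, round what is visible of it).
- robot.mark_of(camera, target): "point" ([column, row] in pixels: a listed point, or the origin of a listed thing).
The state is a dict: "t": time; "q": joint angles; "dq": joint speeds; "joint_torque": joint torques, N m; "tool_pos": TCP position; "orientation": TCP orientation; "force": force on the tool from outside, world axes, zero at the start; "wrist_torque": the same for the moment, N m; "opening": finger opening in m.
Only numpy, scipy, OpenCV 4.12 (cv2) and the standard library are available. Lean on these libraries where they do the work, as an engineer would, in place of code of your own. Each camera call takes 0.05 s, during which the arm holds its last target.

## Working session

There is one attempt and no reset: what is moved stays moved. The work goes in short steps, Python scripts to look and compute and a tool call to move; the robot and the scene stay as the last step left them, time stands still between calls to the robot, and variables do not carry over. Pictures are saved under pics/ and viewed, and the job is handed in when it is done.

Besides the shell and the picture viewer there is one more tool, called after "Call:" as name([rows], argument=value, ...), one row to a line, values as JSON. play_rows: Moves the arm, as the interface text tells. Its arguments: {"type":"object","properties":{"plan":{"type":"array","items":{"type":"object","properties":{"slide":{"type":"array","items":{"type":"number","minimum":-1,"maximum":1}},"roll":{"type":"number","minimum":-1,"maximum":1},"fingers":{"type":"number"}}}},"squeeze":{"type":"number"}},"required":["plan"]}

```bash
ls; mkdir -p pics
python3 - <<'E'
from plant import robot
import cv2
s=robot.read_state(); print(s['t'],s['tool_pos'],s['orientation'],s['opening'])
for n in ['scene','top']:
    im=robot.read_camera(n); cv2.imwrite(f'pics/{n}0.png',im[:,:,::-1])
    print(n,robot.get_calibration(n))
print(robot.get_calibration('wrist'))
E
```

```text
pics
0.0 [ 0.14652616 -0.58123078  0.2175708 ] [ 2.09091747  0.26133856 -2.09105708] 0.09299181886777655
scene {'fx': 488.7503427901772, 'fy': 488.7503427901772, 'cx': 324.56138020423094, 'cy': 197.09522205185985, 'R': array([[-0.87955964, -0.47572872,  0.00755106],
       [-0.27505621,  0.49546474, -0.82392886],
       [ 0.38822534, -0.72677155, -0.56664293]]), 't': array([0.4835974 , 0.18079741, 0.78183288])}
top {'fx': 373.282826533083, 'fy': 373.282826533083, 'cx': 321.9231616003966, 'cy': 198.9278718148392, 'R': array([[ 0.02110306, -0.99968851,  0.01332447],
       [-0.98193381, -0.02323129, -0.18779322],
       [ 0.18804427, -0.00912074, -0.9821182 ]]), 't': array([-0.00382578,  0.52910293,  0.80787496])}
{'fx': 286.93478367998034, 'fy': 286.93478367998034, 'cx': 317.2987060658769, 'cy': 198.72451961791214, 'T_tool_cam': array([[-5.61828259e-04, -2.56113945e-01,  9.66646436e-01,
        -1.65352435e-01],
       [ 9.99999746e-01, -5.67066605e-04,  4.30968796e-04,
        -3.79495856e-04],
       [ 4.37775794e-04,  9.66646433e-01,  2.56114198e-01,
        -7.12696253e-02],
       [ 0.00000000e+00,  0.00000000e+00,  0.00000000e+00,
         1.00000000e+00]])}
```

View pics/scene0.png

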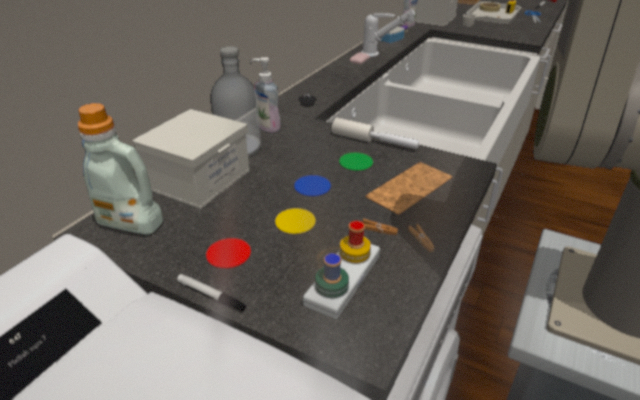

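View pics/top0.png

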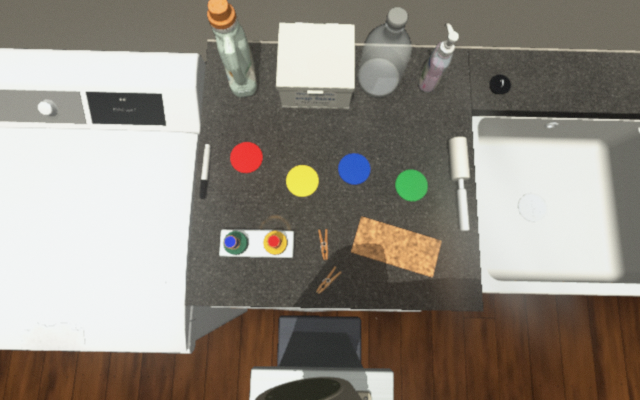

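```bash
cat > h.py <<'E'
from plant import robot
import cv2, numpy as np
from scipy.spatial.transform import Rotation as Rn
def cam(name,s=None):
    c=robot.get_calibration(name); K=np.array([[c['fx'],0,c['cx']],[0,c['fy'],c['cy']],[0,0,1]])
    if name=='wrist':
        s=s or robot.read_state()
        T=np.eye(4);T[:3,:3]=Rn.from_rotvec(s['orientation']).as_matrix();T[:3,3]=s['tool_pos']
        W=T@c['T_tool_cam']; R=W[:3,:3].T; t=-R@W[:3,3]
    else: R,t=np.array(c['R']),np.array(c['t'])
    return K,R,t
def ray(C,uv,z):
    K,R,t=C
    o=-R.T@t; d=R.T@np.linalg.inv(K)@np.array([uv[0],uv[1],1.])
    return o+d*(z-o[2])/d[2]
def proj(C,X):
    K,R,t=C
    p=K@(R@np.asarray(X,float)+t); return p[:2]/p[2]
def jaw():
    s=robot.read_state(); M=Rn.from_rotvec(s['orientation']).as_matrix()
    return M
E
python3 - <<'E'
from h import *
M=jaw(); print(M.round(3))
for n in ['top','scene']:
    C=cam(n); robot.read_camera(n)
    for t,z in [('red_reel',.065),('blue_reel',.065),('yellow_tin',.035),('green_tin',.035),('case',.012),('red_coaster',.004),('blue_coaster',.004),('yellow_coaster',.004),('green_coaster',.004),('cork_mat',.004)]:
        for r in robot.regions_of(n,t)[:2]:
            m=r['region'].astype(np.uint8)
            cs,_=cv2.findContours(m,cv2.RETR_EXTERNAL,cv2.CHAIN_APPROX_NONE)
            c=max(cs,key=cv2.contourArea)
            W=np.array([ray(C,p[0],z)[:2] for p in c],np.float32)
            rect=cv2.minAreaRect(W)
            ce=ray(C,np.argwhere(m)[:,::-1].mean(0),z)[:2]
            print(n,t,round(r['p'],2),ce.round(4),'rect',np.round(rect[0],4),np.round(rect[1],4),round(rect[2],1))
E
```

```text
[[-0.     0.244 -0.97 ]
 [ 0.002 -0.97  -0.244]
 [-1.    -0.002 -0.   ]]
top red_reel 0.69 [0.4296 0.113 ] rect [0.4292 0.113 ] [0.0299 0.0262] 47.0
top blue_reel 0.76 [0.4254 0.2074] rect [0.426  0.2074] [0.0285 0.0333] 1.3
top yellow_tin 0.88 [0.4287 0.1123] rect [0.4294 0.113 ] [0.0549 0.0549] 2.2
top green_tin 0.83 [0.4264 0.1974] rect [0.4263 0.2014] [0.0523 0.0499] 1.3
top red_coaster 0.88 [0.6396 0.1984] rect [0.6403 0.1987] [0.0749 0.0765] 3.0
top blue_coaster 0.92 [ 0.6173 -0.0686] rect [ 0.6177 -0.0687] [0.0766 0.0769] 1.4
top yellow_coaster 0.89 [0.5834 0.059 ] rect [0.5829 0.0598] [0.0779 0.0784] 1.4
top green_coaster 0.83 [ 0.5789 -0.2092] rect [ 0.5793 -0.2088] [0.0763 0.0783] 89.1
top cork_mat 0.81 [ 0.4286 -0.17  ] rect [ 0.4291 -0.1695] [0.1995 0.0914] 74.4
scene red_reel 0.85 [0.4297 0.1106] rect [0.4307 0.1093] [0.0278 0.074 ] 24.6
scene blue_reel 0.75 [0.4268 0.2046] rect [0.4269 0.2035] [0.0273 0.0663] 26.1
scene yellow_tin 0.62 [0.4256 0.1205] rect [0.4278 0.1161] [0.0521 0.0703] 24.0
scene green_tin 0.69 [0.4231 0.2117] rect [0.4258 0.2057] [0.0503 0.0647] 29.2
scene case 0.88 [0.418 0.186] rect [0.4281 0.1571] [0.1921 0.0707] 89.0
scene blue_coaster 0.91 [ 0.6167 -0.0662] rect [ 0.6168 -0.0682] [0.0767 0.0759] 29.0
scene yellow_coaster 0.72 [0.4377 0.1851] rect [0.4409 0.1797] [0.0546 0.0702] 26.2
scene yellow_coaster 0.56 [0.5832 0.0611] rect [0.5832 0.0608] [0.0789 0.0809] 29.0
scene green_coaster 0.61 [ 0.5789 -0.2064] rect [ 0.5791 -0.2077] [0.0785 0.0793] 29.1
scene cork_mat 0.92 [ 0.4301 -0.1592] rect [ 0.4292 -0.1672] [0.2042 0.0915] 74.1
scene cork_mat 0.46 [ 0.6169 -0.0658] rect [ 0.6169 -0.0661] [0.0789 0.0797] 29.1
```

Call:
play_rows([
  {"slide": [0.9, 0.8, 0], "roll": 0.95, "fingers": 1},
  {"slide": [0.9, 0.8, 0], "roll": 0.95, "fingers": 1},
  {"slide": [0.9, 0.8, 0], "roll": 0.95, "fingers": 1},
  {"slide": [0.9, 0.8, 0], "roll": 0.95, "fingers": 1},
  {"slide": [0.9, 0.8, 0], "roll": 0.95, "fingers": 1},
  {"slide": [0.9, 0.8, 0], "roll": 0.95, "fingers": 1},
  {"slide": [0.9, 0.8, 0], "roll": 0.95, "fingers": 1},
  {"slide": [0.9, 0.8, 0], "roll": 0.95, "fingers": 1},
  {"slide": [0.9, 0.8, 0], "roll": 0.95, "fingers": 1},
  {"slide": [0.9, 0.8, 0], "roll": 0.95, "fingers": 1},
  {"slide": [0, 1, 0], "roll": 0, "fingers": 1},
  {"slide": [0, 1, 0], "roll": 0, "fingers": 1},
  {"slide": [0, 1, 0], "roll": 0, "fingers": 1},
  {"slide": [0, 1, 0], "roll": 0, "fingers": 1},
  {"slide": [0, 1, 0], "roll": 0, "fingers": 1},
  {"slide": [0, 1, 0], "roll": 0, "fingers": 1},
  {"slide": [0, 1, 0], "roll": 0, "fingers": 1},
  {"slide": [0, 1, 0], "roll": 0, "fingers": 1},
  {"slide": [0, 1, 0], "roll": 0, "fingers": 1},
  {"slide": [0, 1, 0], "roll": 0, "fingers": 1},
], squeeze=10)

```text
t: 3.7
tool_pos: [0.4166, -0.0409, 0.2188]
orientation: [1.208, 1.21, -1.207]
force: [0.1, -0.1, 1.2]
opening: 0.0928
```

Call:
play_rows([
  {"slide": [0.1, 0.9, 0], "fingers": 1},
  {"slide": [0.1, 0.9, 0], "fingers": 1},
  {"slide": [0.1, 0.9, 0], "fingers": 1},
  {"slide": [0.1, 0.9, 0], "fingers": 1},
  {"slide": [0.03, 0.9, 0], "fingers": 1},
  {"slide": [0, 0.6, 0], "fingers": 1},
  {"slide": [0, 0, 0], "fingers": 1},
])

```text
$.plan[0]: bad value
```

```bash
cat > look.py <<'E'
from h import *
import sys
def regs(n,items,C=None):
    C=C or cam(n)
    for t,z in items:
        for r in robot.regions_of(n,t)[:2]:
            m=r['region'].astype(np.uint8)
            cs,_=cv2.findContours(m,cv2.RETR_EXTERNAL,cv2.CHAIN_APPROX_NONE)
            c=max(cs,key=cv2.contourArea)
            W=np.array([ray(C,p[0],z)[:2] for p in c],np.float32)
            rect=cv2.minAreaRect(W)
            ce=ray(C,np.argwhere(m)[:,::-1].mean(0),z)[:2]
            print(n,t,round(r['p'],2),np.round(r['extent']),ce.round(4),'rect',np.round(rect[0],4),np.round(rect[1],4),round(rect[2],1))
def shot(n,name):
    C=cam(n); im=robot.read_camera(n); cv2.imwrite(f'pics/{name}.png',im[:,:,::-1]); return C,im
E
python3 - <<'E'
from look import *
s=robot.read_state();print(s['tool_pos'],jaw().round(3).tolist())
C,im=shot('wrist','w1')
regs('wrist',[('red_reel',.085),('blue_reel',.085),('yellow_tin',.046),('green_tin',.046),('case',.024)],C)
E
```

```text
[ 0.41656141 -0.04087051  0.21881318] [[0.001, 1.0, 0.002], [-0.0, 0.002, -1.0], [-1.0, 0.001, 0.0]]
wrist red_reel 0.82 [333.  37.  28.  41.] [0.4286 0.1085] rect [0.4291 0.1078] [0.0253 0.0338] 0.1
wrist red_reel 0.53 [330. 261.  97. 132.] [ 0.4316 -0.1079] rect [ 0.4342 -0.1004] [0.1038 0.0719] 73.7
wrist yellow_tin 0.87 [329.  44.  55.  63.] [0.428  0.1067] rect [0.4292 0.1118] [0.0514 0.0559] 0.1
wrist case 0.81 [330.  43.  59.  86.] [0.4267 0.12  ] rect [0.4286 0.1162] [0.0645 0.0884] 0.1
```

View pics/w1.png

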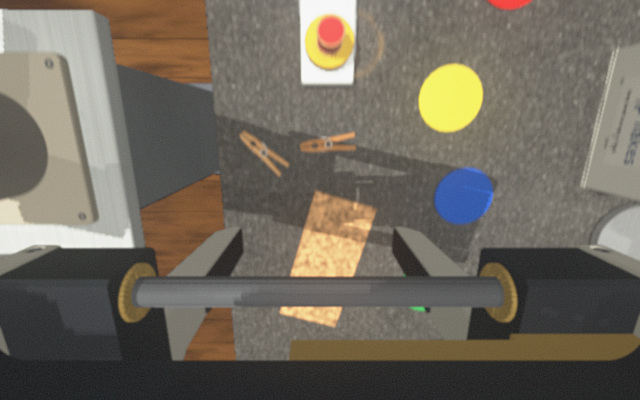

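Call:
play_rows([
  {"slide": [0.2, 0.9, 0], "roll": 0, "fingers": 1},
  {"slide": [0.2, 0.9, 0], "roll": 0, "fingers": 1},
  {"slide": [0, 0.9, 0], "roll": 0, "fingers": 1},
  {"slide": [0, 0.8, 0], "roll": 0, "fingers": 1},
  {"slide": [0, 0.4, 0], "roll": 0, "fingers": 1},
  {"slide": [0, 0, 0], "roll": 0, "fingers": 1},
])

```text
t: 4.75
tool_pos: [0.4287, 0.075, 0.2186]
orientation: [1.207, 1.211, -1.207]
force: [0.0, -0.4, 0.5]
opening: 0.0931
```

Run:
```python
from look import *
s=robot.read_state();print(s['tool_pos'],jaw().round(3).tolist())
C,im=shot('wrist','w2')
regs('wrist',[('red_reel',.085),('blue_reel',.085),('yellow_tin',.046),('green_tin',.046),('case',.024)],C)
```

```text
[0.42871875 0.07498384 0.21858941] [[-0.0, 1.0, 0.003], [-0.0, 0.003, -1.0], [-1.0, -0.0, 0.0]]
wrist red_reel 0.72 [321. 157.  29.  27.] [0.4295 0.1137] rect [0.4297 0.1136] [0.027  0.0288] 0.1
wrist blue_reel 0.57 [315.  63.  28.  34.] [0.4264 0.2033] rect [0.4265 0.2029] [0.0268 0.0316] 0.1
wrist yellow_tin 0.62 [318. 150.  49.  48.] [0.4291 0.1176] rect [0.4292 0.1142] [0.0526 0.052 ] 0.2
wrist green_tin 0.71 [318.  71.  51.  54.] [0.4283 0.1978] rect [0.4277 0.202 ] [0.0545 0.0531] 88.9
wrist case 0.68 [318. 107.  60. 144.] [0.4293 0.1638] rect [0.4286 0.1812] [0.0635 0.121 ] 0.1
```

View pics/w2.png

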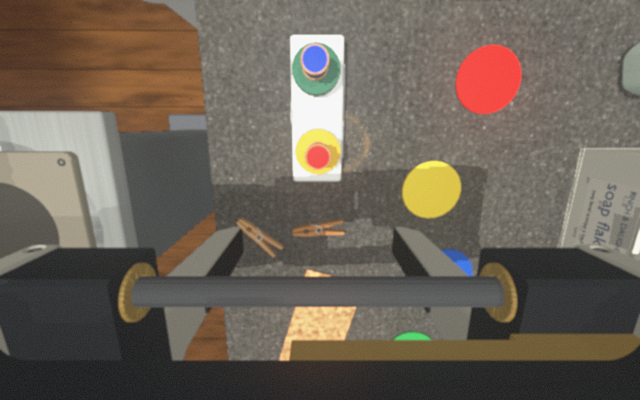

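Call:
play_rows([
  {"slide": [0.03, 0.9, 0], "roll": 0, "fingers": 1},
  {"slide": [0, 0.38, 0], "roll": 0, "fingers": 1},
  {"slide": [0, 0, -0.9], "roll": 0, "fingers": 1},
  {"slide": [0, 0, -0.9], "roll": 0, "fingers": 1},
  {"slide": [0, 0, -0.9], "roll": 0, "fingers": 1},
  {"slide": [0, 0, -0.9], "roll": 0, "fingers": 1},
  {"slide": [0, 0, -0.9], "roll": 0, "fingers": 1},
  {"slide": [0, 0, -0.5], "roll": 0, "fingers": 1},
  {"slide": [0, 0, -0.48], "roll": 0, "fingers": 1},
  {"slide": [0, 0, 0], "roll": 0, "fingers": 1},
])

```text
t: 6.3
tool_pos: [0.4289, 0.1134, 0.0535]
orientation: [1.206, 1.211, -1.209]
force: [0.3, 1.0, -0.2]
opening: 0.0931
```

Run:
```python
from look import *
s=robot.read_state();print(s['tool_pos'],s['force'])
shot('wrist','w3')
```

```text
[0.42890914 0.11343186 0.05348848] [ 0.31774432  1.04326435 -0.2244363 ]
```

View pics/w3.png

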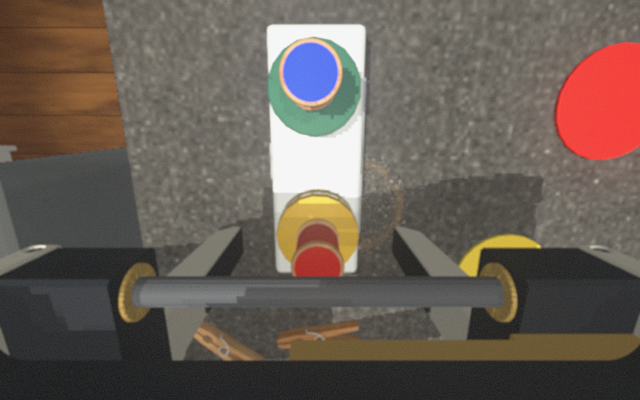

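Call:
play_rows([
  {"slide": [0, 0, 0], "roll": 0, "fingers": 0},
  {"slide": [0, 0, 0], "roll": 0, "fingers": -0.3},
  {"slide": [0, 0, 0], "roll": 0, "fingers": -0.3},
  {"slide": [0, 0, 0], "roll": 0, "fingers": -0.4},
  {"slide": [0, 0, 0], "roll": 0, "fingers": -0.5},
  {"slide": [0, 0, 0], "roll": 0, "fingers": -0.7},
  {"slide": [0, 0, 0], "roll": 0, "fingers": -1},
  {"slide": [0, 0, 0], "roll": 0, "fingers": -1},
  {"slide": [0, 0, 0], "roll": 0, "fingers": -1},
], squeeze=8)

```text
t: 7.48
tool_pos: [0.4295, 0.1136, 0.0542]
orientation: [1.207, 1.21, -1.207]
force: [0.4, 0.5, 0.6]
opening: 0.0275
```

Run:
```python
from look import *
s=robot.read_state();print(s['tool_pos'],s['force'],s['opening'])
shot('wrist','w4')
```

```text
[0.42947753 0.1135888  0.05421296] [0.42362678 0.50980409 0.560132  ] 0.027490601925697168
```

View pics/w4.png

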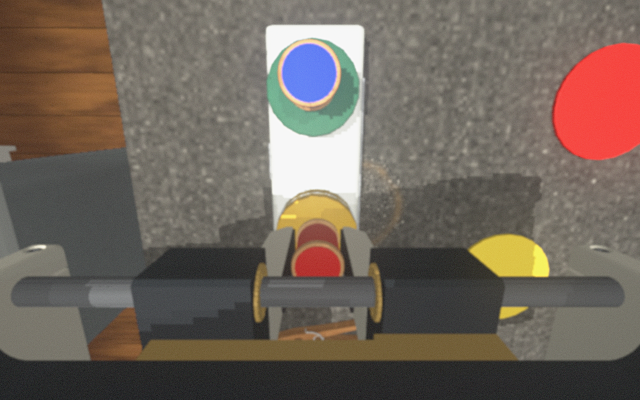

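Run:
```python
from look import *
C=cam('top')
for uv,z in [((280,107),0),((350,107),0),((280,88),.1),((352,88),.1),((243,97),0.02),((378,97),0.0)]: print(uv,ray(C,uv,z).round(3))
C=cam('scene')
for uv,z in [((203,200),0),((247,167),0),((137,180),0),((203,157),.1)]: print(uv,ray(C,uv,z).round(3))
```

```text
(280, 107) [0.775 0.12  0.   ]
(350, 107) [ 0.78  -0.059  0.   ]
(280, 88) [0.776 0.11  0.1  ]
(352, 88) [ 0.78  -0.055  0.1  ]
(243, 97) [0.79  0.211 0.02 ]
(378, 97) [ 0.809 -0.131  0.   ]
(203, 200) [0.793 0.087 0.   ]
(247, 167) [ 0.791 -0.067  0.   ]
(137, 180) [0.972 0.098 0.   ]
(203, 157) [0.785 0.076 0.1  ]
```

Call:
play_rows([
  {"slide": [0, 0, 0.3], "roll": 0, "fingers": -1},
  {"slide": [0, 0, 0.6], "roll": 0, "fingers": -1},
  {"slide": [0, 0, 1], "roll": 0, "fingers": -1},
  {"slide": [0, 0, 0.7], "roll": 0, "fingers": -1},
  {"slide": [0, 0, 0.3], "roll": 0, "fingers": -1},
  {"slide": [0.35, 0.14, 0], "roll": 0, "fingers": -1},
  {"slide": [0.7, 0.28, 0], "roll": 0, "fingers": -1},
  {"slide": [0.8, 0.32, 0], "roll": 0, "fingers": -1},
  {"slide": [0.8, 0.32, 0], "roll": 0, "fingers": -1},
  {"slide": [0.8, 0.32, 0], "roll": 0, "fingers": -1},
  {"slide": [0.8, 0.32, 0], "roll": 0, "fingers": -1},
  {"slide": [0.8, 0.32, 0], "roll": 0, "fingers": -1},
  {"slide": [0.8, 0.32, 0], "roll": 0, "fingers": -1},
  {"slide": [0.7, 0.31, 0], "roll": 0, "fingers": -1},
  {"slide": [0.35, 0.14, 0], "roll": 0, "fingers": -1},
  {"slide": [0.1, 0.04, 0], "roll": 0, "fingers": -1},
  {"slide": [0, 0, 0], "roll": 0, "fingers": -1},
])

```text
t: 9.65
tool_pos: [0.6391, 0.1984, 0.1407]
orientation: [1.207, 1.211, -1.208]
force: [0.4, -0.5, 0.1]
opening: 0.0278
```

Run:
```python
from look import *
s=robot.read_state();print(s['tool_pos'],s['force'],s['opening'])
C,im=shot('wrist','w5')
regs('wrist',[('red_coaster',.004)],C)
```

```text
[0.63909579 0.19836248 0.14067385] [ 0.36467754 -0.5414324   0.08406071] 0.027845626003025852
wrist red_coaster 0.56 [318. 189.  72.  70.] [0.6407 0.2015] rect [0.6407 0.2012] [0.0737 0.0789] 88.0
```

View pics/w5.png

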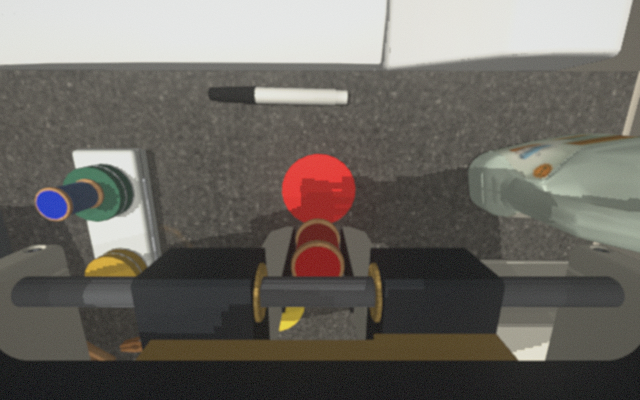

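Call:
play_rows([
  {"slide": [0.04, 0.03, -0.7], "roll": 0, "fingers": -1},
  {"slide": [0, 0, -1], "roll": 0, "fingers": -1},
  {"slide": [0, 0, -1], "roll": 0, "fingers": -1},
  {"slide": [0, 0, -0.7], "roll": 0, "fingers": -1},
  {"slide": [0, 0, -0.4], "roll": 0, "fingers": -1},
  {"slide": [0, 0, -0.2], "roll": 0, "fingers": -1},
  {"slide": [0, 0, -0.15], "roll": 0, "fingers": -1},
  {"slide": [0, 0, -0.08], "roll": 0, "fingers": -1},
  {"slide": [0, 0, 0], "roll": 0, "fingers": -1},
  {"slide": [0, 0, 0], "roll": 0, "fingers": -1},
])

```text
t: 11.0
tool_pos: [0.6411, 0.1995, 0.0149]
orientation: [1.208, 1.21, -1.207]
force: [0.3, -0.5, -0.2]
opening: 0.028
```

Call:
play_rows([
  {"slide": [0, 0, -0.05], "roll": 0, "fingers": -1},
  {"slide": [0, 0, 0], "roll": 0, "fingers": -1},
])

```text
t: 11.25
tool_pos: [0.6406, 0.1994, 0.0127]
orientation: [1.207, 1.21, -1.208]
force: [-0.3, -0.2, 0.3]
opening: 0.0281
```

Call:
play_rows([
  {"slide": [0, 0, -0.02], "roll": 0, "fingers": -1},
  {"slide": [0, 0, 0], "roll": 0, "fingers": -0.3},
  {"slide": [0, 0, 0], "roll": 0, "fingers": -0.1},
  {"slide": [0, 0, 0], "roll": 0, "fingers": 0.2},
  {"slide": [0, 0, 0], "roll": 0, "fingers": 0.4},
  {"slide": [0, 0, 0.5], "roll": 0, "fingers": 0.4},
  {"slide": [0, 0, 1], "roll": 0, "fingers": 1},
  {"slide": [0, 0, 1], "roll": 0, "fingers": 1},
  {"slide": [0, 0, 1], "roll": 0, "fingers": 1},
  {"slide": [0, 0, 1], "roll": 0, "fingers": 1},
  {"slide": [-0.7, 0, 0.3], "roll": 0, "fingers": 1},
  {"slide": [-1, 0, 0], "roll": 0, "fingers": 1},
  {"slide": [-1, 0, 0], "roll": 0, "fingers": 1},
  {"slide": [-1, 0, 0], "roll": 0, "fingers": 1},
  {"slide": [-1, 0, 0], "roll": 0, "fingers": 1},
  {"slide": [-1, 0, 0], "roll": 0, "fingers": 1},
  {"slide": [-0.9, 0, 0], "roll": 0, "fingers": 1},
  {"slide": [-0.5, 0.15, 0], "roll": 0, "fingers": 1},
  {"slide": [0, 0, 0], "roll": 0, "fingers": 1},
])

```text
t: 13.62
tool_pos: [0.4277, 0.2044, 0.1571]
orientation: [1.208, 1.21, -1.205]
force: [0.6, 0.4, 0.3]
opening: 0.0927
```

Run:
```python
from look import *
s=robot.read_state();print(s['tool_pos'],s['force'],s['opening'])
C,im=shot('top','t6')
regs('top',[('red_reel',.023),('red_coaster',.004)],C)
C,im=shot('wrist','w6')
regs('wrist',[('blue_reel',.085),('green_tin',.046)],C)
C,im=shot('scene','s6')
regs('scene',[('red_reel',.023),('red_coaster',.004),('blue_reel',.065)],C)
```

```text
[0.42767717 0.20443243 0.15709869] [0.64383377 0.40633262 0.3096255 ] 0.09271900300267293
top red_reel 0.49 [245. 156.  13.  18.] [0.6419 0.1989] rect [0.6421 0.1986] [0.0414 0.0274] 35.5
top red_coaster 0.8 [248. 156.  30.  31.] [0.6365 0.1974] rect [0.6386 0.1993] [0.0782 0.0735] 46.0
wrist blue_reel 0.83 [314. 201.  33.  39.] [0.4262 0.2101] rect [0.4257 0.2105] [0.0267 0.0328] 0.1
wrist green_tin 0.72 [315. 195.  56.  52.] [0.4279 0.2129] rect [0.4273 0.2077] [0.0524 0.0527] 84.9
scene red_reel 0.8 [228. 243.  14.  26.] [0.6449 0.1955] rect [0.6452 0.1962] [0.0273 0.0699] 39.4
scene red_coaster 0.77 [227. 253.  48.  28.] [0.6352 0.2053] rect [0.6384 0.2017] [0.0777 0.0738] 48.1
scene blue_reel 0.91 [332. 271.  18.  28.] [0.4271 0.2053] rect [0.4268 0.2046] [0.0245 0.068 ] 28.5
```

View pics/s6.png

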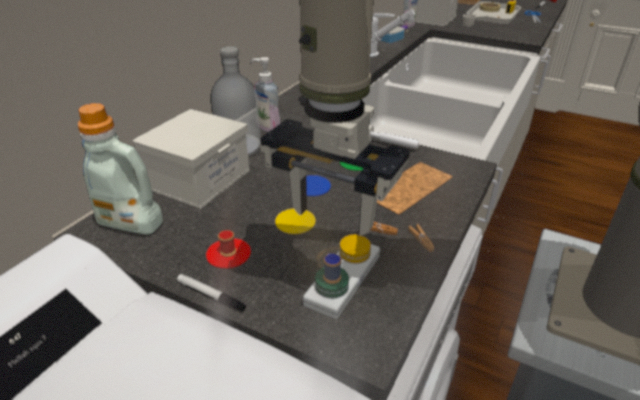

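View pics/w6.png

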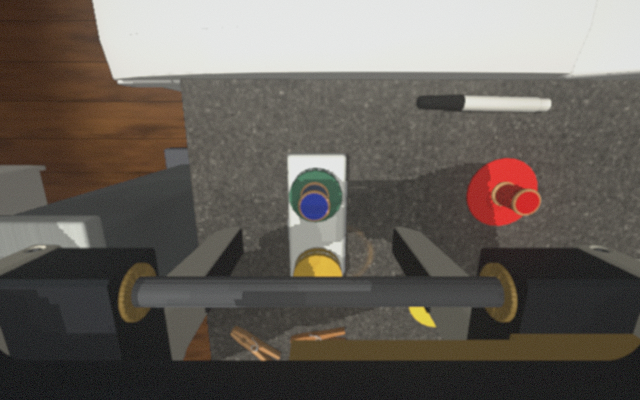

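Run:
```python
from look import *
C=cam('wrist'); im=cv2.imread('pics/w6.png')
hsv=cv2.cvtColor(im,cv2.COLOR_BGR2HSV)
m=((hsv[...,0]>105)&(hsv[...,0]<130)&(hsv[...,1]>150)).astype(np.uint8)
m[:150]=0;m[250:]=0
# label brighter
v=hsv[...,2]; 
for th in (60,120,150):
    mm=m&(v>th); p=np.argwhere(mm)
    if len(p)>10:
        print(th,len(p),p.min(0),p.max(0),ray(C,p[:,::-1].mean(0),.085).round(4))
print(ray(C,(314,206),.085), proj(C,(.4265,.2025,.085)))
```

```text
60 454 [195 302] [218 325] [0.4251 0.2057 0.085 ]
120 454 [195 302] [218 325] [0.4251 0.2057 0.085 ]
[0.42538751 0.20577223 0.085     ] [315.29685828 209.65161013]
```

Call:
play_rows([
  {"slide": [-0.05, 0, -0.6], "roll": 0, "fingers": 1},
  {"slide": [0, 0, -0.9], "roll": 0, "fingers": 1},
  {"slide": [0, 0, -0.9], "roll": 0, "fingers": 1},
  {"slide": [0, 0, -0.7], "roll": 0, "fingers": 1},
  {"slide": [0, 0, -0.3], "roll": 0, "fingers": 1},
  {"slide": [0, 0, 0], "roll": 0, "fingers": 1},
])

```text
t: 14.88
tool_pos: [0.4254, 0.2036, 0.0532]
orientation: [1.206, 1.211, -1.209]
force: [0.2, 0.4, 0.1]
opening: 0.093
```

Run:
```python
from look import *
s=robot.read_state();print(s['tool_pos'],s['force'],s['opening'])
shot('wrist','w7')
```

```text
[0.42537484 0.20359387 0.05323254] [0.20751529 0.40447136 0.10945494] 0.09303176541809077
```

View pics/w7.png

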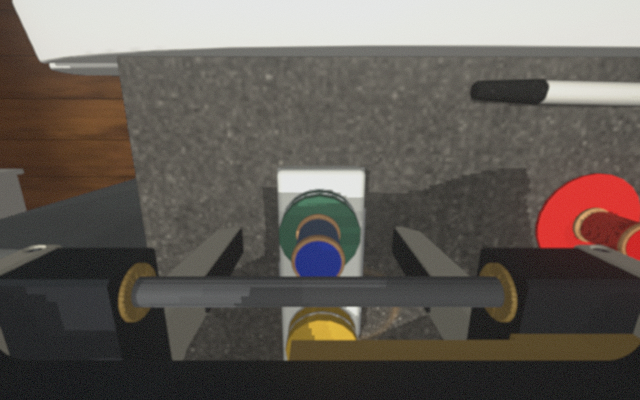

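Call:
play_rows([
  {"slide": [0, 0.03, 0.02], "roll": 0, "fingers": 0},
  {"slide": [0, 0, 0], "roll": 0, "fingers": -0.3},
  {"slide": [0, 0, 0], "roll": 0, "fingers": -0.3},
  {"slide": [0, 0, 0], "roll": 0, "fingers": -0.4},
  {"slide": [0, 0, 0], "roll": 0, "fingers": -0.5},
  {"slide": [0, 0, 0], "roll": 0, "fingers": -0.7},
  {"slide": [0, 0, 0], "roll": 0, "fingers": -1},
  {"slide": [0, 0, 0], "roll": 0, "fingers": -1},
  {"slide": [0, 0, 0], "roll": 0, "fingers": -1},
])

```text
t: 16.05
tool_pos: [0.4262, 0.2048, 0.0548]
orientation: [1.207, 1.21, -1.207]
force: [-0.6, -0.9, -0.5]
opening: 0.0278
```

Call:
play_rows([
  {"slide": [0, 0, 0.3], "roll": 0, "fingers": -1},
  {"slide": [0, 0, 0.7], "roll": 0, "fingers": -1},
  {"slide": [0, 0, 1], "roll": 0, "fingers": -1},
  {"slide": [0, 0, 0.8], "roll": 0, "fingers": -1},
  {"slide": [0.21, -0.3, 0.1], "roll": 0, "fingers": -1},
  {"slide": [0.42, -0.61, 0], "roll": 0, "fingers": -1},
  {"slide": [0.53, -0.76, 0], "roll": 0, "fingers": -1},
  {"slide": [0.53, -0.76, 0], "roll": 0, "fingers": -1},
  {"slide": [0.53, -0.76, 0], "roll": 0, "fingers": -1},
  {"slide": [0.53, -0.76, 0], "roll": 0, "fingers": -1},
  {"slide": [0.53, -0.76, 0], "roll": 0, "fingers": -1},
  {"slide": [0.53, -0.76, 0], "roll": 0, "fingers": -1},
  {"slide": [0.53, -0.76, 0], "roll": 0, "fingers": -1},
  {"slide": [0.53, -0.76, 0], "roll": 0, "fingers": -1},
  {"slide": [0.53, -0.76, 0], "roll": 0, "fingers": -1},
  {"slide": [0.42, -0.61, 0], "roll": 0, "fingers": -1},
  {"slide": [0.32, -0.45, 0], "roll": 0, "fingers": -1},
  {"slide": [0.21, -0.3, 0], "roll": 0, "fingers": -1},
  {"slide": [0, 0, 0], "roll": 0, "fingers": -1},
])

```text
t: 18.42
tool_pos: [0.6167, -0.069, 0.1415]
orientation: [1.208, 1.211, -1.208]
force: [1.1, 0.6, -0.2]
opening: 0.0276
```

Run:
```python
from look import *
s=robot.read_state();print(s['tool_pos'],s['force'],s['opening'],jaw().round(3).tolist())
C,im=shot('wrist','w8')
regs('wrist',[('blue_coaster',.004)],C)
```

```text
[ 0.61671334 -0.06897095  0.14145542] [ 1.05274027  0.55049858 -0.15265246] 0.027591378769972155 [[-0.001, 1.0, 0.002], [0.0, 0.002, -1.0], [-1.0, -0.001, -0.0]]
wrist blue_coaster 0.61 [319. 187.  75.  70.] [ 0.6176 -0.065 ] rect [ 0.6177 -0.066 ] [0.0783 0.073 ] 0.1
wrist blue_coaster 0.61 [285.  64.  82.  87.] [0.5847 0.0593] rect [0.5847 0.0579] [0.078  0.0786] 36.6
```

View pics/w8.png

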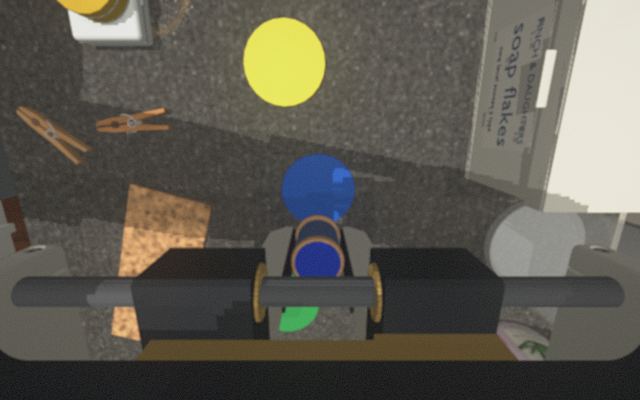

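Call:
play_rows([
  {"slide": [0.03, 0.02, -0.7], "roll": 0, "fingers": -1},
  {"slide": [0, 0, -1], "roll": 0, "fingers": -1},
  {"slide": [0, 0, -1], "roll": 0, "fingers": -1},
  {"slide": [0, 0, -0.7], "roll": 0, "fingers": -1},
  {"slide": [0, 0, -0.4], "roll": 0, "fingers": -1},
  {"slide": [0, 0, -0.2], "roll": 0, "fingers": -1},
  {"slide": [0, 0, -0.15], "roll": 0, "fingers": -1},
  {"slide": [0, 0, -0.08], "roll": 0, "fingers": -1},
  {"slide": [0, 0, 0], "roll": 0, "fingers": -1},
  {"slide": [0, 0, 0], "roll": 0, "fingers": -1},
])

```text
t: 19.77
tool_pos: [0.618, -0.068, 0.0154]
orientation: [1.208, 1.21, -1.207]
force: [-0.6, -0.4, -0.4]
opening: 0.0278
```

Run:
```python
from look import *
s=robot.read_state();print(s['tool_pos'],s['force'],s['opening'])
shot('scene','s8')
s=robot.read_state();print(s['tool_pos'],s['force'],s['opening'])
```

```text
[ 0.61795702 -0.06800914  0.01544512] [-0.59326152 -0.39480094 -0.35011281] 0.02775526755721649
[ 0.61793606 -0.06800632  0.01541349] [ 0.4759881  -1.05236721 -1.37995791] 0.0275821155016151
```

Call:
play_rows([
  {"slide": [0, 0, -0.04], "roll": 0, "fingers": -1},
  {"slide": [0, 0, -0.03], "roll": 0, "fingers": -1},
  {"slide": [0, 0, 0], "roll": 0, "fingers": -1},
])

```text
t: 20.2
tool_pos: [0.6176, -0.0679, 0.0128]
orientation: [1.207, 1.21, -1.207]
force: [0.1, 0.5, 1.0]
opening: 0.0277
```

Call:
play_rows([
  {"slide": [0, 0, -0.01], "roll": 0, "fingers": -0.3},
  {"slide": [0, 0, 0], "roll": 0, "fingers": -0.1},
  {"slide": [0, 0, 0], "roll": 0, "fingers": 0.2},
  {"slide": [0, 0, 0], "roll": 0, "fingers": 0.4},
  {"slide": [0, 0, 0.5], "roll": 0, "fingers": 0.4},
  {"slide": [0, 0, 1], "roll": 0, "fingers": 1},
  {"slide": [0, 0, 1], "roll": 0, "fingers": 1},
  {"slide": [0, 0, 1], "roll": 0, "fingers": 1},
  {"slide": [0, 0, 1], "roll": 0, "fingers": 1},
  {"slide": [-0.78, 0.58, 0.3], "roll": 0, "fingers": 1},
  {"slide": [-0.78, 0.58, 0], "roll": 0, "fingers": 1},
  {"slide": [-0.78, 0.58, 0], "roll": 0, "fingers": 1},
  {"slide": [-0.78, 0.58, 0], "roll": 0, "fingers": 1},
  {"slide": [-0.78, 0.58, 0], "roll": 0, "fingers": 1},
  {"slide": [-0.78, 0.58, 0], "roll": 0, "fingers": 1},
  {"slide": [-0.78, 0.58, 0], "roll": 0, "fingers": 1},
  {"slide": [-0.78, 0.58, 0], "roll": 0, "fingers": 1},
  {"slide": [0, 0, 0], "roll": 0, "fingers": 1},
])

```text
t: 22.45
tool_pos: [0.4298, 0.0722, 0.1577]
orientation: [1.207, 1.21, -1.205]
force: [0.5, -0.3, -0.4]
opening: 0.0931
```

Run:
```python
from look import *
s=robot.read_state();print(s['tool_pos'],s['force'],s['opening'])
C,im=shot('top','t9')
regs('top',[('blue_reel',.043),('red_reel',.043),('yellow_tin',.046),('green_tin',.046)],C)
C,im=shot('wrist','w9')
regs('wrist',[('yellow_tin',.046),('green_tin',.046),('case',.024)],C)
C,im=shot('scene','s9')
```

```text
[0.42979909 0.07215291 0.15766616] [ 0.4773783  -0.31442165 -0.37894363] 0.09306041107735481
top blue_reel 0.69 [356. 164.  11.  15.] [ 0.6124 -0.0656] rect [ 0.6129 -0.0654] [0.0261 0.0365] 72.4
top blue_reel 0.58 [355. 168.  32.  33.] [ 0.6045 -0.0653] rect [ 0.6067 -0.0662] [0.0734 0.0709] 0.7
top red_reel 0.67 [244. 153.   9.  17.] [0.6389 0.1955] rect [0.6405 0.1948] [0.0272 0.0336] 1.4
wrist yellow_tin 0.57 [315. 155.  58.  60.] [0.4296 0.1148] rect [0.4296 0.1146] [0.0531 0.0534] 71.3
wrist green_tin 0.79 [312.  51.  61.  68.] [0.4272 0.203 ] rect [0.4266 0.202 ] [0.051  0.0544] 1.3
wrist case 0.92 [317.  98.  68. 180.] [0.4295 0.164 ] rect [0.4285 0.1586] [0.0637 0.1678] 0.1
```

View pics/s9.png

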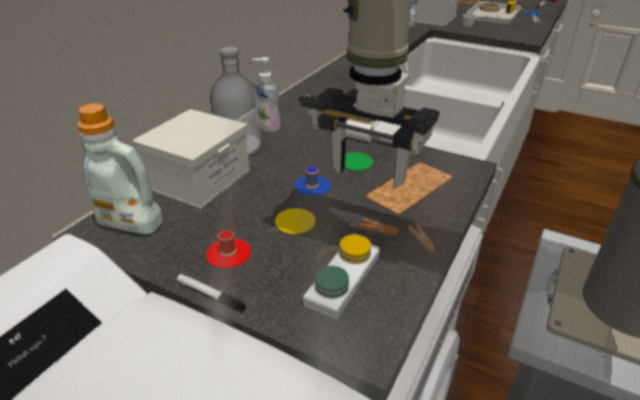

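View pics/w9.png

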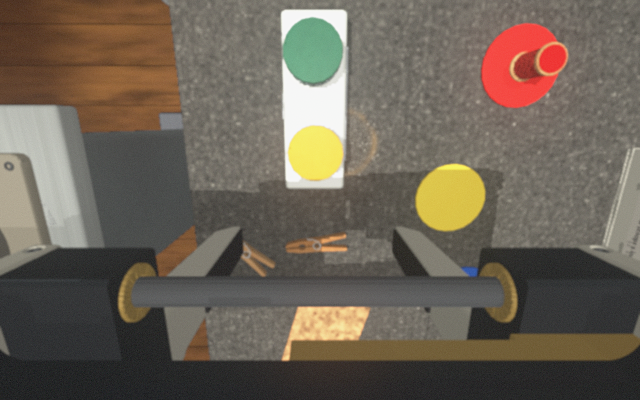

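View pics/t9.png

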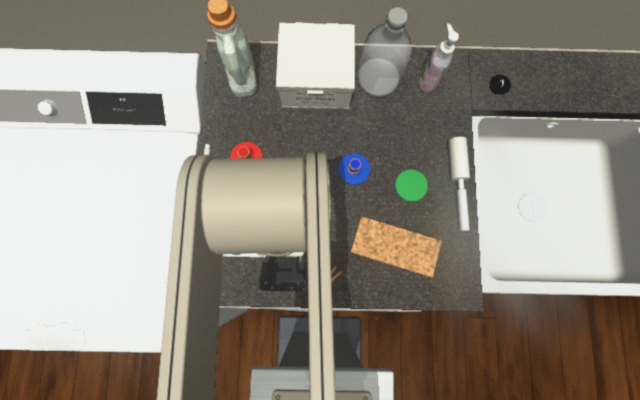

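Call:
play_rows([
  {"slide": [0, 0.9, 0], "roll": 0, "fingers": 1},
  {"slide": [0, 0.48, 0], "roll": 0, "fingers": 1},
  {"slide": [0, 0, -0.9], "roll": 0, "fingers": 1},
  {"slide": [0, 0, -0.9], "roll": 0, "fingers": 1},
  {"slide": [0, 0, -0.9], "roll": 0, "fingers": 1},
  {"slide": [0, 0, -0.9], "roll": 0, "fingers": 1},
  {"slide": [0, 0, -0.5], "roll": 0, "fingers": 1},
  {"slide": [0, 0, -0.2], "roll": 0, "fingers": 1},
  {"slide": [0, 0, 0], "roll": 0, "fingers": 1},
  {"slide": [0, 0, 0], "roll": 0, "fingers": 1},
])

```text
t: 24.2
tool_pos: [0.4313, 0.1128, 0.0286]
orientation: [1.208, 1.209, -1.206]
force: [-0.4, -0.5, -0.4]
opening: 0.0931
```

Run:
```python
from look import *
s=robot.read_state();print(s['tool_pos'],s['force'],s['opening'])
shot('wrist','w10');shot('scene','s10')
```

```text
[0.43130808 0.11280726 0.02856307] [-0.36861808 -0.52048452 -0.3773029 ] 0.09305900874475086
```

View pics/w10.png

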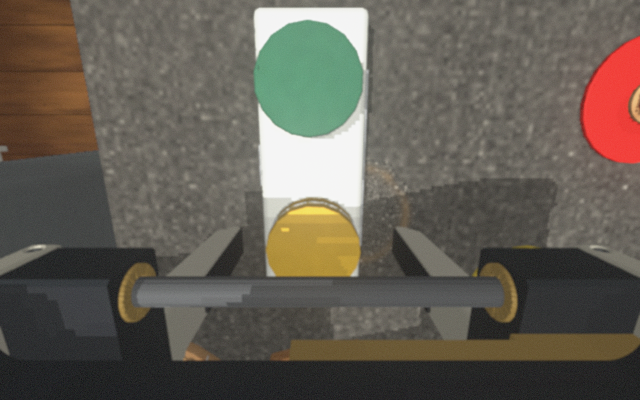

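View pics/s10.png

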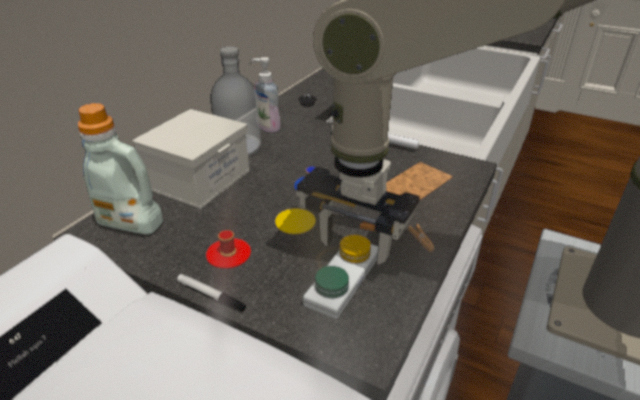

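Call:
play_rows([
  {"slide": [-0.05, 0.02, 0], "roll": 0, "fingers": 0.5},
  {"slide": [0, 0, 0], "roll": 0, "fingers": 0.3},
  {"slide": [0, 0, 0], "roll": 0, "fingers": 0.2},
  {"slide": [0, 0, 0], "roll": 0, "fingers": 0.1},
  {"slide": [0, 0, 0], "roll": 0, "fingers": 0},
  {"slide": [0, 0, 0], "roll": 0, "fingers": -0.3},
  {"slide": [0, 0, 0], "roll": 0, "fingers": -1},
  {"slide": [0, 0, 0], "roll": 0, "fingers": -1},
], squeeze=12)

```text
t: 25.3
tool_pos: [0.4288, 0.1133, 0.0275]
orientation: [1.207, 1.21, -1.207]
force: [-0.8, -1.2, 0.7]
opening: 0.0536
```

Call:
play_rows([
  {"slide": [0, 0, 0.15], "roll": 0, "fingers": -1},
  {"slide": [0, 0, 0.3], "roll": 0, "fingers": -1},
  {"slide": [0, 0, 0.6], "roll": 0, "fingers": -1},
  {"slide": [0, 0, 0.9], "roll": 0, "fingers": -1},
  {"slide": [0, 0, 0.7], "roll": 0, "fingers": -1},
  {"slide": [0.29, -0.1, 0], "roll": 0, "fingers": -1},
  {"slide": [0.58, -0.2, 0], "roll": 0, "fingers": -1},
  {"slide": [0.73, -0.26, 0], "roll": 0, "fingers": -1},
  {"slide": [0.73, -0.26, 0], "roll": 0, "fingers": -1},
  {"slide": [0.73, -0.26, 0], "roll": 0, "fingers": -1},
  {"slide": [0.73, -0.26, 0], "roll": 0, "fingers": -1},
  {"slide": [0.58, -0.2, 0], "roll": 0, "fingers": -1},
  {"slide": [0.44, -0.15, 0], "roll": 0, "fingers": -1},
  {"slide": [0.29, -0.1, 0], "roll": 0, "fingers": -1},
  {"slide": [0, 0, 0], "roll": 0, "fingers": -1},
])

```text
t: 27.18
tool_pos: [0.5821, 0.0594, 0.1067]
orientation: [1.207, 1.211, -1.208]
force: [-0.5, -0.3, -0.9]
opening: 0.0538
```

Run:
```python
from look import *
s=robot.read_state();print(s['tool_pos'],s['force'],s['opening'])
C,im=shot('wrist','w11')
print(s['tool_pos'][2]-.0275+.024)
```

```text
[0.58207708 0.05937933 0.10665488] [-0.50475116 -0.2846681  -0.9410617 ] 0.05380249397162003
0.10315488261385275
```

View pics/w11.png

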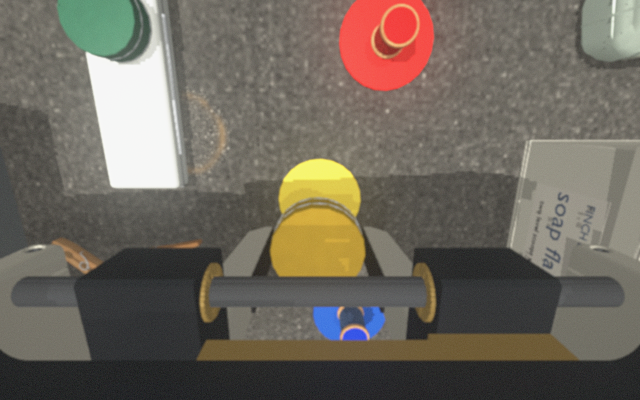

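Call:
play_rows([
  {"slide": [0.03, 0.01, -0.5], "roll": 0, "fingers": -1},
  {"slide": [0, 0, -0.9], "roll": 0, "fingers": -1},
  {"slide": [0, 0, -0.9], "roll": 0, "fingers": -1},
  {"slide": [0, 0, -0.5], "roll": 0, "fingers": -1},
  {"slide": [0, 0, -0.25], "roll": 0, "fingers": -1},
  {"slide": [0, 0, -0.12], "roll": 0, "fingers": -1},
  {"slide": [0, 0, -0.08], "roll": 0, "fingers": -1},
  {"slide": [0, 0, -0.05], "roll": 0, "fingers": -1},
  {"slide": [0, 0, 0], "roll": 0, "fingers": -1},
  {"slide": [0, 0, 0], "roll": 0, "fingers": -1},
])

```text
t: 28.48
tool_pos: [0.5831, 0.0599, 0.0084]
orientation: [1.208, 1.21, -1.207]
force: [-0.6, 0.4, -0.1]
opening: 0.0538
```

Call:
play_rows([
  {"slide": [0, 0, -0.01], "roll": 0, "fingers": 0.3},
  {"slide": [0, 0, 0], "roll": 0, "fingers": 0.5},
  {"slide": [0, 0, 0], "roll": 0, "fingers": 0.8},
  {"slide": [0, 0, 0], "roll": 0, "fingers": 1},
  {"slide": [0, 0, 0.4], "roll": 0, "fingers": 1},
  {"slide": [0, 0, 1], "roll": 0, "fingers": 1},
  {"slide": [0, 0, 1], "roll": 0, "fingers": 1},
  {"slide": [0, 0, 1], "roll": 0, "fingers": 1},
  {"slide": [0, 0, 1], "roll": 0, "fingers": 1},
  {"slide": [-0.74, 0.5, 0.3], "roll": 0, "fingers": 1},
  {"slide": [-0.74, 0.5, 0], "roll": 0, "fingers": 1},
  {"slide": [-0.74, 0.5, 0], "roll": 0, "fingers": 1},
  {"slide": [-0.74, 0.5, 0], "roll": 0, "fingers": 1},
  {"slide": [-0.74, 0.5, 0], "roll": 0, "fingers": 1},
  {"slide": [-0.74, 0.5, 0], "roll": 0, "fingers": 1},
  {"slide": [-0.74, 0.5, 0], "roll": 0, "fingers": 1},
  {"slide": [0, 0, 0], "roll": 0, "fingers": 1},
])

```text
t: 30.6
tool_pos: [0.4267, 0.1657, 0.1496]
orientation: [1.207, 1.211, -1.205]
force: [-0.2, -0.9, -0.2]
opening: 0.093
```

Run:
```python
from look import *
s=robot.read_state();print(s['tool_pos'],s['force'],s['opening'])
C,im=shot('wrist','w12')
regs('wrist',[('green_tin',.046),('case',.024)],C)
C,im=shot('scene','s12')
regs('scene',[('yellow_tin',.015),('yellow_coaster',.004),('case',.012),('green_tin',.035)],C)
```

```text
[0.42671364 0.16572175 0.14963059] [-0.1773534  -0.87037501 -0.15634729] 0.09304041561330648
wrist green_tin 0.75 [316. 160.  60.  58.] [0.4268 0.2051] rect [0.4268 0.2048] [0.0526 0.0531] 0.2
wrist case 0.76 [319. 190.  67. 155.] [0.4289 0.1541] rect [0.4284 0.1606] [0.0635 0.1671] 0.2
scene yellow_tin 0.92 [295. 218.  31.  23.] [0.5839 0.0609] rect [0.5857 0.0602] [0.0554 0.0818] 30.0
scene yellow_tin 0.4 [313. 188.  37.  16.] [ 0.6082 -0.0497] rect [ 0.6306 -0.0379] [0.021  0.0629] 33.8
scene yellow_coaster 0.61 [293. 224.  43.  20.] [0.5771 0.0754] rect [0.5806 0.0686] [0.0778 0.0596] 26.0
scene case 0.77 [342. 278.  78.  78.] [0.4247 0.1597] rect [0.4288 0.1563] [0.0687 0.1896] 0.3
scene green_tin 0.63 [332. 285.  34.  34.] [0.4268 0.2053] rect [0.4271 0.2034] [0.0533 0.0741] 29.3
```

View pics/w12.png

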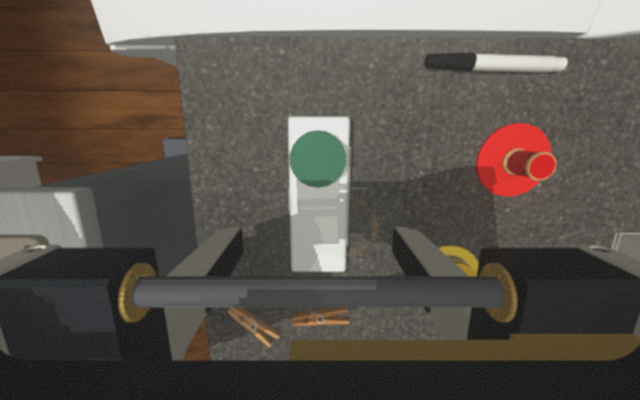

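View pics/s12.png

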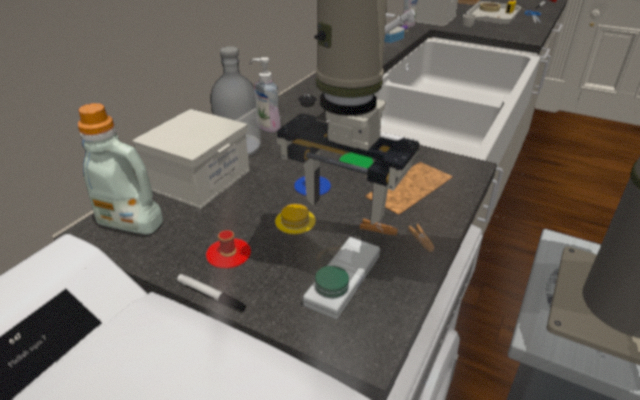

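Call:
play_rows([
  {"slide": [0, 0.9, 0], "roll": 0, "fingers": 1},
  {"slide": [0, 0.37, 0], "roll": 0, "fingers": 1},
  {"slide": [0, 0, -0.9], "roll": 0, "fingers": 1},
  {"slide": [0, 0, -0.9], "roll": 0, "fingers": 1},
  {"slide": [0, 0, -0.9], "roll": 0, "fingers": 1},
  {"slide": [0, 0, -0.8], "roll": 0, "fingers": 1},
  {"slide": [0, 0, -0.4], "roll": 0, "fingers": 1},
  {"slide": [0, 0, -0.14], "roll": 0, "fingers": 1},
  {"slide": [0, 0, 0], "roll": 0, "fingers": 1},
  {"slide": [0, 0, 0], "roll": 0, "fingers": 1},
])

```text
t: 32.25
tool_pos: [0.4282, 0.2033, 0.0285]
orientation: [1.208, 1.21, -1.206]
force: [-0.3, -0.6, 0.4]
opening: 0.093
```

Run:
```python
from look import *
s=robot.read_state();print(s['tool_pos'],s['force'],s['opening'])
shot('wrist','w13')
```

```text
[0.42821858 0.20325468 0.02854016] [-0.34151392 -0.56182966  0.37670642] 0.09296468020221631
```

View pics/w13.png

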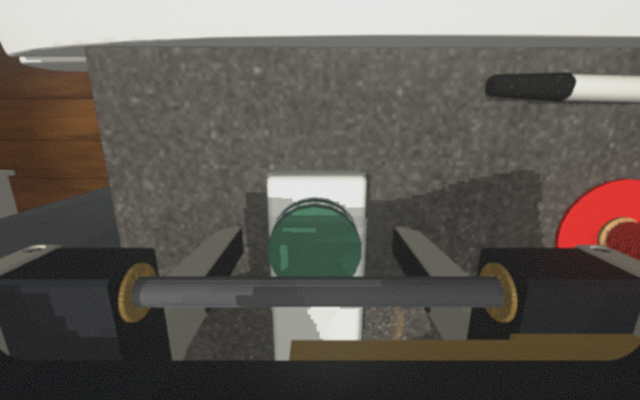

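Call:
play_rows([
  {"slide": [-0.04, 0.02, 0], "roll": 0, "fingers": 0.5},
  {"slide": [0, 0, 0], "roll": 0, "fingers": 0.3},
  {"slide": [0, 0, 0], "roll": 0, "fingers": 0.2},
  {"slide": [0, 0, 0], "roll": 0, "fingers": 0.1},
  {"slide": [0, 0, 0], "roll": 0, "fingers": 0},
  {"slide": [0, 0, 0], "roll": 0, "fingers": -0.3},
  {"slide": [0, 0, 0], "roll": 0, "fingers": -1},
  {"slide": [0, 0, 0], "roll": 0, "fingers": -1},
])

```text
t: 33.3
tool_pos: [0.4262, 0.2036, 0.0275]
orientation: [1.207, 1.21, -1.207]
force: [0.7, -0.6, 0.8]
opening: 0.0537
```

Call:
play_rows([
  {"slide": [0, 0, 0.15], "roll": 0, "fingers": -1},
  {"slide": [0, 0, 0.3], "roll": 0, "fingers": -1},
  {"slide": [0, 0, 0.6], "roll": 0, "fingers": -1},
  {"slide": [0, 0, 0.9], "roll": 0, "fingers": -1},
  {"slide": [0, 0, 0.7], "roll": 0, "fingers": -1},
  {"slide": [0.13, -0.34, 0.35], "roll": 0, "fingers": -1},
  {"slide": [0.26, -0.69, 0], "roll": 0, "fingers": -1},
  {"slide": [0.32, -0.86, 0], "roll": 0, "fingers": -1},
  {"slide": [0.32, -0.86, 0], "roll": 0, "fingers": -1},
  {"slide": [0.32, -0.86, 0], "roll": 0, "fingers": -1},
  {"slide": [0.32, -0.86, 0], "roll": 0, "fingers": -1},
  {"slide": [0.32, -0.86, 0], "roll": 0, "fingers": -1},
  {"slide": [0.32, -0.86, 0], "roll": 0, "fingers": -1},
  {"slide": [0.32, -0.86, 0], "roll": 0, "fingers": -1},
  {"slide": [0.32, -0.86, 0], "roll": 0, "fingers": -1},
  {"slide": [0.32, -0.86, 0], "roll": 0, "fingers": -1},
  {"slide": [0.32, -0.86, 0], "roll": 0, "fingers": -1},
])

```text
t: 35.42
tool_pos: [0.5337, -0.0869, 0.1172]
orientation: [1.207, 1.211, -1.208]
force: [0.4, 0.4, -0.1]
opening: 0.0537
```

Call:
play_rows([
  {"slide": [0.32, -0.86, 0], "roll": 0, "fingers": -1},
  {"slide": [0.32, -0.86, 0], "roll": 0, "fingers": -1},
  {"slide": [0.32, -0.86, 0], "roll": 0, "fingers": -1},
  {"slide": [0.26, -0.69, 0], "roll": 0, "fingers": -1},
  {"slide": [0.19, -0.52, 0], "roll": 0, "fingers": -1},
  {"slide": [0.13, -0.34, 0], "roll": 0, "fingers": -1},
  {"slide": [0, 0, 0], "roll": 0, "fingers": -1},
])

```text
t: 36.3
tool_pos: [0.58, -0.2097, 0.1174]
orientation: [1.208, 1.21, -1.208]
force: [1.0, -0.1, -0.7]
opening: 0.0536
```

Run:
```python
from look import *
s=robot.read_state();print(s['tool_pos'],s['force'],s['opening'],jaw().round(3).tolist())
C,im=shot('wrist','w14')
regs('wrist',[('green_coaster',.004)],C)
```

```text
[ 0.58002442 -0.20969097  0.1173652 ] [ 1.03254077 -0.13931786 -0.70185594] 0.05359348401020319 [[-0.0, 1.0, 0.002], [0.0, 0.002, -1.0], [-1.0, -0.0, -0.0]]
wrist green_coaster 0.87 [316. 183.  77.  58.] [ 0.5792 -0.1961] rect [ 0.5789 -0.1973] [0.0782 0.0571] 1.0
```

View pics/w14.png

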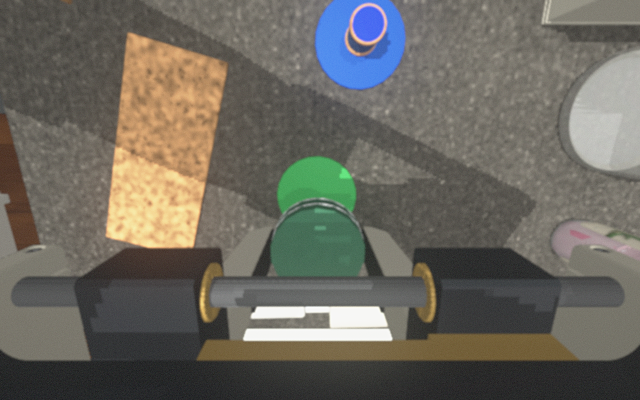

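Call:
play_rows([
  {"slide": [-0.02, 0.05, -0.5], "roll": 0, "fingers": -1},
  {"slide": [0, 0, -0.9], "roll": 0, "fingers": -1},
  {"slide": [0, 0, -0.9], "roll": 0, "fingers": -1},
  {"slide": [0, 0, -0.7], "roll": 0, "fingers": -1},
  {"slide": [0, 0, -0.35], "roll": 0, "fingers": -1},
  {"slide": [0, 0, -0.17], "roll": 0, "fingers": -1},
  {"slide": [0, 0, -0.08], "roll": 0, "fingers": -1},
  {"slide": [0, 0, -0.05], "roll": 0, "fingers": -1},
  {"slide": [0, 0, 0], "roll": 0, "fingers": -1},
  {"slide": [0, 0, 0], "roll": 0, "fingers": -1},
])

```text
t: 37.65
tool_pos: [0.5798, -0.2079, 0.0085]
orientation: [1.208, 1.21, -1.207]
force: [-0.5, -0.4, 0.4]
opening: 0.054
```

Call:
play_rows([
  {"slide": [0, 0, -0.01], "roll": 0, "fingers": 0.3},
  {"slide": [0, 0, 0], "roll": 0, "fingers": 0.5},
  {"slide": [0, 0, 0], "roll": 0, "fingers": 0.8},
  {"slide": [0, 0, 0], "roll": 0, "fingers": 1},
  {"slide": [0, 0, 0.4], "roll": 0, "fingers": 1},
  {"slide": [0, 0, 1], "roll": 0, "fingers": 1},
  {"slide": [0, 0, 1], "roll": 0, "fingers": 1},
  {"slide": [0, 0, 1], "roll": 0, "fingers": 1},
  {"slide": [0, 0, 1], "roll": 0, "fingers": 1},
  {"slide": [-0.46, 0.93, 0.3], "roll": 0, "fingers": 1},
  {"slide": [-0.46, 0.93, 0], "roll": 0, "fingers": 1},
  {"slide": [-0.46, 0.93, 0], "roll": 0, "fingers": 1},
  {"slide": [-0.46, 0.93, 0], "roll": 0, "fingers": 1},
  {"slide": [-0.46, 0.93, 0], "roll": 0, "fingers": 1},
  {"slide": [-0.46, 0.93, 0], "roll": 0, "fingers": 1},
  {"slide": [-0.46, 0.93, 0], "roll": 0, "fingers": 1},
  {"slide": [-0.46, 0.93, 0], "roll": 0, "fingers": 1},
  {"slide": [-0.46, 0.93, 0], "roll": 0, "fingers": 1},
  {"slide": [-0.46, 0.93, 0], "roll": 0, "fingers": 1},
  {"slide": [-0.46, 0.93, 0], "roll": 0, "fingers": 1},
])

```text
t: 40.15
tool_pos: [0.4275, 0.1001, 0.1498]
orientation: [1.208, 1.209, -1.206]
force: [0.3, -0.2, -0.6]
opening: 0.0927
```

Call:
play_rows([
  {"slide": [0, 0, 0], "roll": 0, "fingers": 1},
])

```text
t: 40.28
tool_pos: [0.4273, 0.1006, 0.1497]
orientation: [1.206, 1.211, -1.204]
force: [-0.2, -1.2, 0.8]
opening: 0.093
```

Run:
```python
from look import *
s=robot.read_state();print(s['tool_pos'],s['force'],s['opening'])
C,im=shot('wrist','w15')
for r in robot.regions_of('wrist','case')[:1]:
    m=r['region'].astype(np.uint8); cs,_=cv2.findContours(m,cv2.RETR_EXTERNAL,cv2.CHAIN_APPROX_NONE)
    c=max(cs,key=cv2.contourArea); W=np.array([ray(C,p[0],.024)[:2] for p in c],np.float32)
    print(cv2.minAreaRect(W), W.min(0),W.max(0))
    # edges: fit x as function of y for sides
    for sgn in (-1,1):
        sel=[w for w in W if sgn*(w[0]-.4285)>.02 and abs(w[1]-.158)<.07]
        print(len(sel),np.polyfit([w[1]-.158 for w in sel],[w[0] for w in sel],1))
C,im=shot('scene','s15')
C=cam('scene');regs('scene',[('case',.012),('green_tin',.015),('cork_mat',.004)],C)
C,im=shot('top','t15')
regs('top',[('green_tin',.026),('green_coaster',.004),('cork_mat',.004)],C)
```

```text
[0.42731251 0.10056327 0.14965506] [-0.23975554 -1.17375588  0.82530817] 0.09301490716567469
((0.4284324645996094, 0.158484548330307), (0.0634150430560112, 0.167982816696167), 0.2180355042219162) [0.39669394 0.07448137] [0.46025252 0.24256498]
144 [0.00514359 0.39811655]
144 [-0.00290034  0.45924591]
scene case 0.61 [341. 278.  83.  79.] [0.428  0.1668] rect [0.4288 0.1563] [0.0696 0.1897] 0.1
scene green_tin 0.6 [354. 158.  23.  16.] [ 0.5807 -0.2081] rect [ 0.5811 -0.2093] [0.0528 0.0863] 26.5
scene cork_mat 0.56 [409. 189.  84.  55.] [ 0.4263 -0.1615] rect [ 0.4287 -0.1684] [0.2084 0.096 ] 73.9
top green_tin 0.6 [412. 182.  24.  23.] [ 0.5773 -0.2053] rect [ 0.5771 -0.205 ] [0.0521 0.0563] 44.5
top green_coaster 0.92 [411. 187.  30.  30.] [ 0.5644 -0.2015] rect [ 0.5711 -0.2036] [0.0761 0.0602] 49.6
top cork_mat 0.84 [395. 247.  87.  64.] [ 0.4286 -0.1701] rect [ 0.4293 -0.1694] [0.2014 0.0933] 74.9
```

View pics/w15.png

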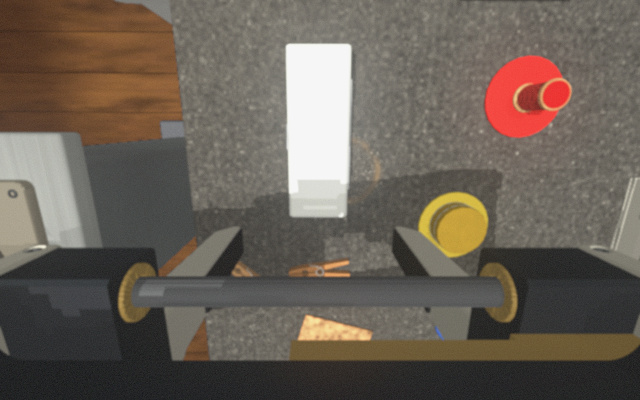

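View pics/s15.png

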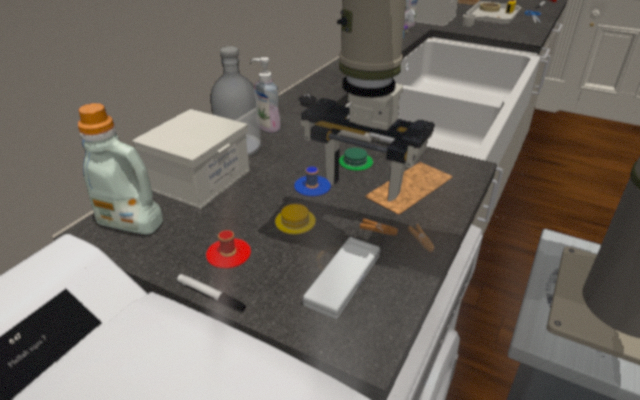

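Call:
play_rows([
  {"slide": [0.03, 0.9, 0], "roll": 0, "fingers": 1},
  {"slide": [0, 0.9, 0], "roll": 0, "fingers": 1},
  {"slide": [0, 0.13, -0.5], "roll": 0, "fingers": 1},
  {"slide": [0, 0, -0.9], "roll": 0, "fingers": 1},
  {"slide": [0, 0, -0.9], "roll": 0, "fingers": 1},
  {"slide": [0, 0, -0.9], "roll": 0, "fingers": 1},
  {"slide": [0, 0, -0.8], "roll": 0, "fingers": 1},
  {"slide": [0, 0, -0.5], "roll": 0, "fingers": 1},
  {"slide": [0, 0, -0.2], "roll": 0, "fingers": 1},
  {"slide": [0, 0, -0.1], "roll": 0, "fingers": 1},
  {"slide": [0, 0, 0], "roll": 0, "fingers": 1},
])

```text
t: 42.15
tool_pos: [0.4291, 0.1572, 0.0053]
orientation: [1.208, 1.21, -1.207]
force: [0.4, -0.6, -1.0]
opening: 0.0934
```

Run:
```python
from look import *
s=robot.read_state();print(s['tool_pos'],s['force'],s['opening'])
shot('wrist','w16')
```

```text
[0.4291259  0.15715138 0.00526231] [ 0.41148934 -0.63207209 -0.9960446 ] 0.09335171164929328
```

View pics/w16.png

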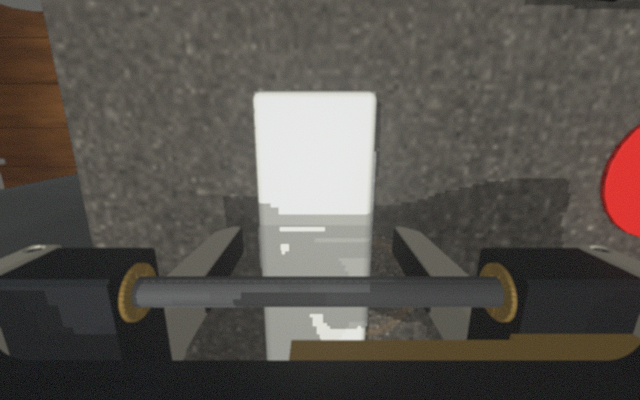

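Call:
play_rows([
  {"slide": [-0.01, 0.03, 0], "roll": 0, "fingers": 0.6},
  {"slide": [0, 0, 0], "roll": 0, "fingers": 0.45},
  {"slide": [0, 0, 0], "roll": 0, "fingers": 0.35},
  {"slide": [0, 0, 0], "roll": 0, "fingers": 0.25},
  {"slide": [0, 0, 0], "roll": 0, "fingers": 0},
  {"slide": [0, 0, 0], "roll": 0, "fingers": -0.5},
  {"slide": [0, 0, 0], "roll": 0, "fingers": -1},
  {"slide": [0, 0, 0], "roll": 0, "fingers": -1},
], squeeze=25)

```text
t: 43.2
tool_pos: [0.4283, 0.158, 0.0048]
orientation: [1.207, 1.21, -1.207]
force: [-2.2, 0.6, 2.7]
opening: 0.0616
```

Call:
play_rows([
  {"slide": [0, 0, 0.1], "roll": 0, "fingers": -1},
  {"slide": [0, 0, 0.3], "roll": 0, "fingers": -1},
  {"slide": [0, 0, 0.6], "roll": 0, "fingers": -1},
  {"slide": [0, 0, 0.8], "roll": 0, "fingers": -1},
  {"slide": [0, 0, 0.7], "roll": 0, "fingers": -1},
  {"slide": [0, -0.34, 0], "roll": 0, "fingers": -1},
  {"slide": [0, -0.67, 0], "roll": 0, "fingers": -1},
  {"slide": [0, -0.84, 0], "roll": -0.19, "fingers": -1},
  {"slide": [0, -0.84, 0], "roll": -0.19, "fingers": -1},
  {"slide": [0, -0.84, 0], "roll": -0.2, "fingers": -1},
  {"slide": [0, -0.84, 0], "roll": -0.2, "fingers": -1},
  {"slide": [0, -0.84, 0], "roll": -0.2, "fingers": -1},
  {"slide": [0, -0.84, 0], "roll": -0.2, "fingers": -1},
  {"slide": [0, -0.84, 0], "roll": -0.19, "fingers": -1},
  {"slide": [0, -0.84, 0], "roll": -0.19, "fingers": -1},
  {"slide": [0, -0.84, 0], "roll": -0.19, "fingers": -1},
  {"slide": [0, -0.84, 0], "roll": -0.19, "fingers": -1},
  {"slide": [0.03, -0.67, 0], "roll": 0, "fingers": -1},
  {"slide": [0, -0.5, 0], "roll": 0, "fingers": -1},
  {"slide": [0, -0.34, 0], "roll": 0, "fingers": -1},
])

```text
t: 45.7
tool_pos: [0.4286, -0.1703, 0.0791]
orientation: [1.404, 1.071, -1.405]
force: [-0.1, 0.5, -3.0]
opening: 0.0622
```

Call:
play_rows([
  {"slide": [0, 0, 0], "roll": 0, "fingers": -1},
])

```text
t: 45.82
tool_pos: [0.429, -0.17, 0.0795]
orientation: [1.405, 1.07, -1.405]
force: [-0.6, 0.1, -1.4]
opening: 0.0619
```

Run:
```python
from look import *
s=robot.read_state();print(s['tool_pos'],s['force'],s['opening']);M=jaw();print(M.round(3).tolist(),np.degrees(np.arctan2(M[1,1],M[0,1])))
C,im=shot('wrist','w17')
C,im=shot('top','t17')
C,im=shot('scene','s17')
```

```text
[ 0.42896555 -0.16995859  0.07947677] [-0.63783301  0.06268878 -1.38010324] 0.06190156806219326
[[-0.0, 0.964, -0.266], [0.0, -0.266, -0.964], [-1.0, -0.0, -0.0]] -15.42453940215802
```

View pics/w17.png

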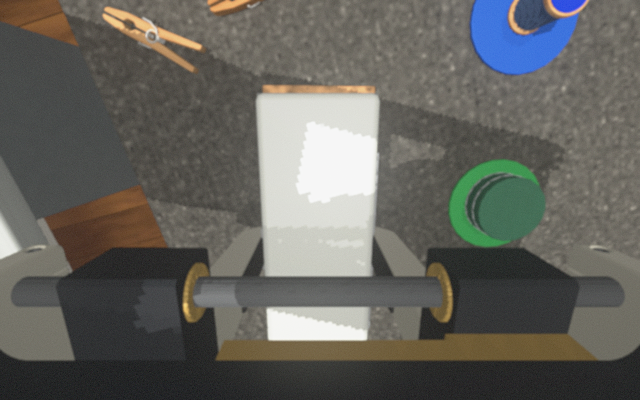

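View pics/s17.png

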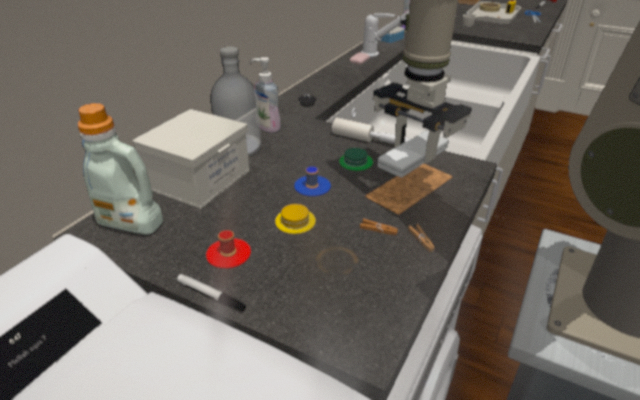

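Call:
play_rows([
  {"slide": [0, 0.01, -0.5], "roll": 0, "fingers": -1},
  {"slide": [0, 0, -0.7], "roll": 0, "fingers": -1},
  {"slide": [0, 0, -0.5], "roll": 0, "fingers": -1},
  {"slide": [0, 0, -0.3], "roll": 0, "fingers": -1},
  {"slide": [0, 0, -0.15], "roll": 0, "fingers": -1},
  {"slide": [0, 0, -0.1], "roll": 0, "fingers": -1},
  {"slide": [0, 0, -0.07], "roll": 0, "fingers": -1},
  {"slide": [0, 0, -0.03], "roll": 0, "fingers": -1},
  {"slide": [0, 0, 0], "roll": 0, "fingers": -1},
  {"slide": [0, 0, 0], "roll": 0, "fingers": -1},
])

```text
t: 47.22
tool_pos: [0.4293, -0.1694, 0.0094]
orientation: [1.404, 1.07, -1.404]
force: [-0.1, -0.0, -1.4]
opening: 0.0617
```

Call:
play_rows([
  {"slide": [0, 0, -0.02], "roll": 0, "fingers": -1},
  {"slide": [0, 0, 0], "roll": 0, "fingers": 0.45},
  {"slide": [0, 0, 0], "roll": 0, "fingers": 0.6},
  {"slide": [0, 0, 0], "roll": 0, "fingers": 0.8},
  {"slide": [0, 0, 0], "roll": 0, "fingers": 1},
  {"slide": [0, 0, 0.3], "roll": 0, "fingers": 1},
  {"slide": [0, 0, 0.8], "roll": 0, "fingers": 1},
  {"slide": [0, 0, 1], "roll": 0, "fingers": 1},
  {"slide": [0, 0, 1], "roll": 0, "fingers": 1},
  {"slide": [0, 0, 1], "roll": 0, "fingers": 1},
  {"slide": [0, 0, 1], "roll": 0, "fingers": 1},
  {"slide": [0, -0.9, 0.5], "roll": 0, "fingers": 1},
  {"slide": [0, -0.9, 0], "roll": 0, "fingers": 1},
  {"slide": [0, -0.9, 0], "roll": 0, "fingers": 1},
  {"slide": [0, -0.9, 0], "roll": 0, "fingers": 1},
  {"slide": [0, -0.9, 0], "roll": 0, "fingers": 1},
  {"slide": [0, 0, 0], "roll": 0, "fingers": 1},
])

```text
t: 49.35
tool_pos: [0.429, -0.3057, 0.1772]
orientation: [1.405, 1.068, -1.406]
force: [0.0, 0.3, -1.1]
opening: 0.0929
```

Run:
```python
from look import *
s=robot.read_state();print(s['tool_pos'],s['force'],s['opening'])
C,im=shot('top','t18')
regs('top',[('case',.028),('cork_mat',.004),('red_reel',.043),('blue_reel',.043),('yellow_tin',.026),('green_tin',.026)],C)
C,im=shot('wrist','w18')
regs('wrist',[('case',.028),('cork_mat',.004)],C)
C,im=shot('scene','s18')
regs('scene',[('case',.016),('cork_mat',.004),('green_tin',.015),('yellow_tin',.015),('red_reel',.023),('blue_reel',.023)],C)
```

```text
[ 0.42896563 -0.30568537  0.17717474] [ 0.02293828  0.27290354 -1.14575978] 0.09290880426653263
top case 0.71 [400. 246.  79.  44.] [ 0.4291 -0.1675] rect [ 0.4299 -0.1672] [0.1706 0.0651] 74.4
top cork_mat 0.88 [395. 246.  89.  62.] [ 0.4251 -0.1662] rect [ 0.4293 -0.1697] [0.201  0.0909] 74.4
top red_reel 0.48 [247. 156.  11.  17.] [0.634  0.1946] rect [0.6344 0.1945] [0.0399 0.0265] 31.8
top blue_reel 0.73 [356. 165.  11.  12.] [ 0.6136 -0.0654] rect [ 0.6138 -0.0661] [0.0345 0.0284] 0.5
top yellow_tin 0.85 [301. 181.  18.  18.] [0.5808 0.0603] rect [0.581 0.06 ] [0.0541 0.0502] 1.5
top green_tin 0.8 [410. 181.  26.  26.] [ 0.5777 -0.2055] rect [ 0.5777 -0.2068] [0.0537 0.0599] 45.4
top green_tin 0.31 [398. 246.  86.  59.] [ 0.4221 -0.1611] rect [ 0.4283 -0.1651] [0.1955 0.0882] 74.0
wrist case 0.87 [284.  74.  68. 147.] [ 0.429  -0.1778] rect [ 0.4269 -0.1839] [0.14   0.0639] 74.5
wrist cork_mat 0.68 [285.  81.  87. 160.] [ 0.4259 -0.1952] rect [ 0.425  -0.1872] [0.1646 0.0916] 74.6
wrist cork_mat 0.2 [433.  64.  62.  59.] [ 0.5854 -0.2062] rect [ 0.5851 -0.207 ] [0.0644 0.056 ] 9.8
scene case 0.88 [410. 182.  69.  44.] [ 0.432  -0.1629] rect [ 0.4312 -0.1699] [0.1934 0.0772] 75.6
scene cork_mat 0.7 [409. 192.  86.  45.] [ 0.4158 -0.1319] rect [ 0.4288 -0.1676] [0.2025 0.0921] 74.2
scene green_tin 0.8 [355. 158.  27.  20.] [ 0.5808 -0.2076] rect [ 0.5812 -0.2092] [0.0525 0.0859] 26.5
scene yellow_tin 0.57 [295. 216.  28.  26.] [0.5837 0.0604] rect [0.5856 0.0585] [0.0534 0.0788] 30.0
scene red_reel 0.83 [229. 244.  15.  28.] [0.6416 0.1982] rect [0.6425 0.1974] [0.0272 0.0753] 43.5
scene blue_reel 0.7 [310. 178.  12.  24.] [ 0.6205 -0.0697] rect [ 0.6202 -0.0697] [0.0244 0.0854] 29.1
```

View pics/t18.png

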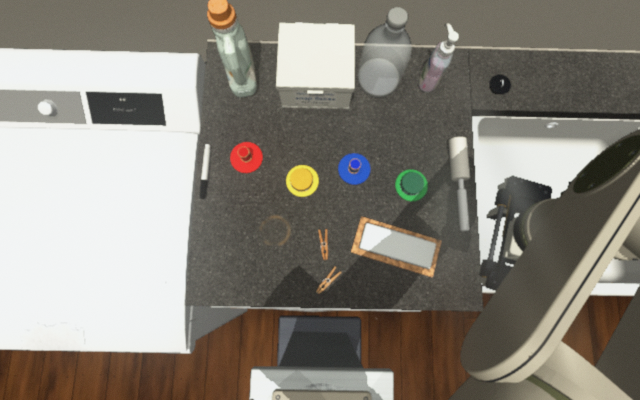

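View pics/w18.png

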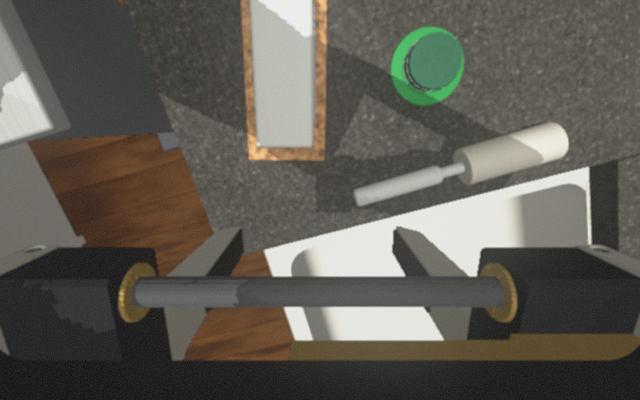

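View pics/s18.png

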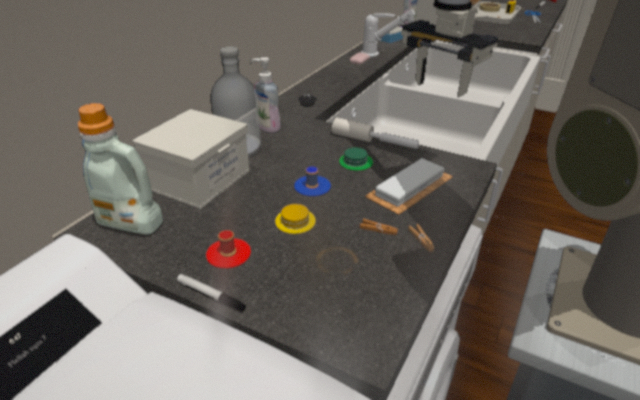

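All five things are centred on their own places within a few millimetres, and the arm is clear of everything. Top view: reels at pixels (245,155) and (355,165), tins at (301,181) and (410,183), case centred at (398,246). I'm handing the job in.

```bash
python3 -c "
from plant import robot
print(robot.close_job())"
```

```text
the job is handed in; nothing more can be done
None
```

The mending kit is laid out and I handed the job in at about 50 s of the 136 s allowed; it gave no verdict. I set down the reels first (red, then blue), then the tins (yellow, then green). Last I turned the case about 15° and laid it on the cork mat.

The final pictures from all three cameras showed everything upright and in place:

- **Reels and tins:** each stood on the coaster of its own colour. Centres measured within about 6 mm of the coaster's, much of that from the angle the cameras look at. The arm's own positions at release agreed to 1–2 mm.
- **Case:** it lay within about 3 mm of the mat's middle, with the long axes within about 1.5°.
- **Arm:** it stood clear of everything, with the gripper open.

No check failed. The networks now and then labelled something wrongly with a low score, such as a second "green tin" on the mat. I ruled those out against the pictures.

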